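Sort turned beech blanks on the tipping board

ROBOT

A 6-joint arm with a two-finger parallel gripper is mounted at the origin on the work surface. World frame = base frame: x ahead of the robot, y to its left, z up, the work surface at z = 0. Lengths are in m, angles in rad, forces in N, time in s.
With the tool pointing down it reaches from about 0.325 to 0.85 m from the base axis. Payload 15.5 kg.
Tool frame: the origin (TCP) lies between the finger pads; the fingertips stand 17 mm ahead of it and the grasp point (between the pads) lies 2 mm behind it; z points along the fingers, y is the line along which they close (so a half turn about z gives the same grasp; the last joint's range is limited). The gripper opens to 91 mm and grips with 3 to 60 N. Pads are 32 mm wide; open, the fingers measure 118 mm over their backs; the gripper's body (76 mm by 178 mm) begins 60 mm behind the grasp point.
Start: joints at [-1.359, 0.494, 1.345, -0, 1.302, -0.096], TCP at [0.189, -0.596, 0.231] pointing down, gripper open.
Joint ranges: [-2.91, 2.91], [-0.82, 2.16], [0.22, 2.67], [-1.22, 4.37], [0.12, 2.79], [-3.08, 3.08]. Speed limits (rad/s): [1.89, 1.89, 2.57, 3.01, 3.01, 3.01].

INTERFACE

Orientations are given as a unit quaternion [w, x, y, z].
In Python, from plant import env gives the robot as it stands. The module is installed in compiled form; this text tells all that it offers.
- The arm moves only by the shell command python3 -m pendant 'ROWS' [OPENING] [FORCE]. ROWS is JSON, a list of rows, each an object with "travel": the shift along the tool's x, y, z normalised to -1 to 1, where 1 is 5 cm, a list of three; "rotation": the turn, a rotation vector about the tool's x, y, z normalised to -1 to 1, where 1 is 45 degrees, a list of three. In form: [{"travel": [x, y, z], "rotation": [ax, ay, az]}, ...]. A call has 1 to 12 rows; each row shifts and turns the commanded pose from where the row before left it, along the tool's axes as they then stand; what a row does not reach is not made up. A row lasts 1/8 s, in which the tool goes at most 62.5 mm and 10.7 degrees, less where a joint would pass 70% of its speed; a pose out of reach is approached as far as the arm can. A call with a number of a shift or a turn outside -1 to 1 is refused whole. A call with a gripper value outside its range is refused whole. OPENING is the opening, from -1 (shut) to 1 (fully open), set as the call begins (- or left out, the last holds). The fingers move at their own pace and stop on an object; FORCE is the grip in N (left out, the last holds). Time passes only in rows, so rows that do not move let the fingers close. It gives the time, the measured TCP pose, the force, the opening and the grip force at its end, in the units of the state.
- env.state(): the state, without advancing time (a new reading comes with each control period).
- env.read_camera(name): name is "scene" or "top" or "wrist"; returns a dict with "image" (400x640x3 uint8, red, green, blue), "range_z" (400x640 float32, m along the optical axis (not along the pixel's ray), 0 where there is no reading), "fx", "fy", "cx", "cy" (pixels), "dist_coeffs" ([k1, k2, p1, p2, k3] as OpenCV has them; the pictures are not rectified), "world_from_camera" (4x4, takes a point from camera to world coordinates); the wrist camera has in their place "tool_from_camera" (4x4, takes a point from camera to tool coordinates, whose origin is the TCP and whose axes are the flange's). Camera axes: x right, y down, z forward; pixel columns grow to the right and rows downward; lengths in m; the calibration is good to about 2 mm. A picture is of the moment at which its call begins: read the wrist's pose just before it.
- env.job_done(): hands the job in; it is judged then, once.
The state is a dict: "time": time; "q": joint angles; "qd": joint speeds; "joint_torque": joint torques, N m; "position": TCP position; "orientation": TCP orientation; "ft_force": force on the tool from outside, world axes, zero at the start; "torque": the same for the moment, N m; "opening": opening from 0.0 (shut) to 1.0 (fully open); "grasp_force": force on a finger pad.
Only numpy, scipy, OpenCV 4.12 (cv2) and the standard library are available. Lean on these libraries where they do the work, as an engineer would, in place of code of your own. Each camera call takes 0.05 s, during which the arm holds its last target. There are 200 camera calls.

TASK

The tipping board holds a mixed lot of turned beech blanks: balls and flat discs. Lift the board by its brass handle so that every ball rolls off into the trough while the discs stay on the board, and let the board down again. Then empty both: put all the balls from the trough into the slatted crate and all the discs from the board into the low steel tray, without disturbing the mallet and the wrench lying on either side.

Things in the scene. Friction and masses are not known exactly. Their poses are not given: they have to be found in the camera images.
- sorter: Wooden sorting stand, fixed to the bench: a hinged board on its +y side, a trough on its -y side. Origin on the bench top, straight below the middle of the board's hinge line. Its x axis runs along the hinge line. The hinge axis is parallel to x, through (0, 0, 63 mm)
- trough_mid (a point): Middle of the bottom line of the trough, 12 mm above the bench; axes as the sorter. Inside, the trough runs x -164 to 164, y -75 to 70 mm of this point. Its floor is a shallow V (0.12 rad each side, line along x), so balls gather on the line, their centres 30 mm above it. Walls reach 88 mm above the bench on the -y side, 62 mm at the ends, 54 mm on the board side
- board (a joint): Tilt of the dark wooden board, rad: 0 is down and level; grows to a stop at 0.42 as the handle end (+y) is lifted: a positive turn about the sorter's x axis. Stiff hinge: it stays where left; lifting at the handle takes about 10 N, pushing down about 4 N. Above about 0.25 balls roll off; discs do not slide at any tilt
- board_mid (a point): Point on the board's upper face, 120 mm from the hinge line, midway across; axes of the board: x along the hinge line, y away from the trough, z out of the upper face. Board 300 (x) x 250 (y) x 12 mm; rims 8 mm wide, 12 mm high on both sides and at the +y end, open at the trough end. Two 2 mm high brass strips along x, 58 and 74 mm from the hinge, form a rest groove for balls
- board_handle (a point): Middle of the brass handle bar beyond the board's +y end: a round bar 16 mm thick, 110 mm long, along x; it is 285 mm from the hinge line along the board and 39 mm above the plane of the upper face, held by two 10 mm thick stays, 50 mm either side of this point
- crate: Plywood crate with slatted sides, open above, fixed, 160 x 160 x 70 mm high, walls and floor 6 mm; for the balls. Origin at the centre of its underside
- crate_in (a point): Centre of the crate's inner floor
- tray: Low dark steel tray, open above, fixed, 160 x 160 x 30 mm high, walls and floor 6 mm; for the discs. Origin at the centre of its underside
- tray_in (a point): Centre of the tray's inner floor
- ball1_center (a point): Centre of a beech ball, 60 mm across, 80 g; may be absent
- disc1: Flat beech disc, 62 mm across, 18 mm thick, 40 g; origin at the centre of its underside, z its axis; may be absent
- ball2_center (a point): Centre of a beech ball, 60 mm across, 80 g; may be absent
- disc2: Flat beech disc, 62 mm across, 18 mm thick, 40 g; origin at the centre of its underside, z its axis; may be absent
- ball3_center (a point): Centre of a beech ball, 60 mm across, 80 g; may be absent
- disc3: Flat beech disc, 62 mm across, 18 mm thick, 40 g; origin at the centre of its underside, z its axis; may be absent
- ball4_center (a point): Centre of a beech ball, 60 mm across, 80 g; may be absent
- disc4: Flat beech disc, 62 mm across, 18 mm thick, 40 g; origin at the centre of its underside, z its axis; may be absent
- mallet: Black rubber mallet lying on the bench left of the board; to be left alone
- spanner: Steel wrench lying on the bench right of the crate and tray; to be left alone
Mind the look-alikes: they are no part of the job. Leave any purple look-alike of the part that bears ball4_center alone. What is shaped like the disc3 but green is not meant.

How it is judged:
On the way, in this order (a step that is already met when the one before it is completed fails the run):
1. the board is tipped (lifted beyond 0.1 rad) with all the discs on it (value of joint board above 0.1 rad and x of disc1 in the frame of board_mid between -0.145 and 0.145 m and y of disc1 in the frame of board_mid between -0.15 and 0.13 m and z of disc1 in the frame of board_mid between -0.01 and 0.06 m and x of disc2 in the frame of board_mid between -0.145 and 0.145 m and y of disc2 in the frame of board_mid between -0.15 and 0.13 m and z of disc2 in the frame of board_mid between -0.01 and 0.06 m and x of disc3 in the frame of board_mid between -0.145 and 0.145 m and y of disc3 in the frame of board_mid between -0.15 and 0.13 m and z of disc3 in the frame of board_mid between -0.01 and 0.06 m and x of disc4 in the frame of board_mid between -0.145 and 0.145 m and y of disc4 in the frame of board_mid between -0.15 and 0.13 m and z of disc4 in the frame of board_mid between -0.01 and 0.06 m).
2. all the balls lie in the trough, and each disc is on the board (or in the tray) (x of ball1_center in the frame of sorter between -0.165 and 0.165 m and y of ball1_center in the frame of sorter between -0.16 and -0.005 m and z of each of ball1_center, ball2_center, ball3_center, ball4_center in the frame of sorter below 0.085 m and x of ball2_center in the frame of sorter between -0.165 and 0.165 m and y of ball2_center in the frame of sorter between -0.16 and -0.005 m and x of ball3_center in the frame of sorter between -0.165 and 0.165 m and y of ball3_center in the frame of sorter between -0.16 and -0.005 m and x of ball4_center in the frame of sorter between -0.165 and 0.165 m and y of ball4_center in the frame of sorter between -0.16 and -0.005 m and ((x of disc1 in the frame of board_mid between -0.145 and 0.145 m and y of disc1 in the frame of board_mid between -0.15 and 0.13 m and z of disc1 in the frame of board_mid between -0.01 and 0.06 m) or (x of disc1 in the frame of tray_in between -0.075 and 0.075 m and y of disc1 in the frame of tray_in between -0.075 and 0.075 m and z of disc1 in the frame of tray_in between -0.01 and 0.06 m)) and ((x of disc2 in the frame of board_mid between -0.145 and 0.145 m and y of disc2 in the frame of board_mid between -0.15 and 0.13 m and z of disc2 in the frame of board_mid between -0.01 and 0.06 m) or (x of disc2 in the frame of tray_in between -0.075 and 0.075 m and y of disc2 in the frame of tray_in between -0.075 and 0.075 m and z of disc2 in the frame of tray_in between -0.01 and 0.06 m)) and ((x of disc3 in the frame of board_mid between -0.145 and 0.145 m and y of disc3 in the frame of board_mid between -0.15 and 0.13 m and z of disc3 in the frame of board_mid between -0.01 and 0.06 m) or (x of disc3 in the frame of tray_in between -0.075 and 0.075 m and y of disc3 in the frame of tray_in between -0.075 and 0.075 m and z of disc3 in the frame of tray_in between -0.01 and 0.06 m)) and ((x of disc4 in the frame of board_mid between -0.145 and 0.145 m and y of disc4 in the frame of board_mid between -0.15 and 0.13 m and z of disc4 in the frame of board_mid between -0.01 and 0.06 m) or (x of disc4 in the frame of tray_in between -0.075 and 0.075 m and y of disc4 in the frame of tray_in between -0.075 and 0.075 m and z of disc4 in the frame of tray_in between -0.01 and 0.06 m))), for 0.2 s.
At the end, for the whole second after the job is handed in: Every ball lies in the slatted crate and every disc in the low tray (centres within the walls, balls' centres under 100 mm and discs under 60 mm above the inner floor), all at rest, and the board is let down (under 0.06 rad) (x of ball1_center in the frame of crate_in between -0.075 and 0.075 m and y of ball1_center in the frame of crate_in between -0.075 and 0.075 m and z of ball1_center in the frame of crate_in between -0.01 and 0.1 m and x of ball2_center in the frame of crate_in between -0.075 and 0.075 m and y of ball2_center in the frame of crate_in between -0.075 and 0.075 m and z of ball2_center in the frame of crate_in between -0.01 and 0.1 m and x of ball3_center in the frame of crate_in between -0.075 and 0.075 m and y of ball3_center in the frame of crate_in between -0.075 and 0.075 m and z of ball3_center in the frame of crate_in between -0.01 and 0.1 m and x of ball4_center in the frame of crate_in between -0.075 and 0.075 m and y of ball4_center in the frame of crate_in between -0.075 and 0.075 m and z of ball4_center in the frame of crate_in between -0.01 and 0.1 m and x of disc1 in the frame of tray_in between -0.075 and 0.075 m and y of disc1 in the frame of tray_in between -0.075 and 0.075 m and z of disc1 in the frame of tray_in between -0.01 and 0.06 m and x of disc2 in the frame of tray_in between -0.075 and 0.075 m and y of disc2 in the frame of tray_in between -0.075 and 0.075 m and z of disc2 in the frame of tray_in between -0.01 and 0.06 m and x of disc3 in the frame of tray_in between -0.075 and 0.075 m and y of disc3 in the frame of tray_in between -0.075 and 0.075 m and z of disc3 in the frame of tray_in between -0.01 and 0.06 m and x of disc4 in the frame of tray_in between -0.075 and 0.075 m and y of disc4 in the frame of tray_in between -0.075 and 0.075 m and z of disc4 in the frame of tray_in between -0.01 and 0.06 m and value of joint board below 0.06 rad and linear speed of each of ball1, ball2, ball3, ball4, disc1, disc2, disc3, disc4 below 0.05 m/s); the robot touches nothing.
It fails at once if the mallet or the wrench is shoved or knocked more than 40 mm (distance of any of mallet, spanner from where it was at the start of the episode above 0.04 m).
Of disc1, disc2, disc3, disc4 only 3 to 4 are there at a start; the rules pass over those that are not, and their reading is None.
Of ball1, ball2, ball3, ball4 only 3 to 4 are there at a start; the rules pass over those that are not, and their reading is None.
At some moment in a run one of disc1, disc2, disc3, disc4 may be knocked a few centimetres aside while the robot is not near it.
It also fails if it takes over 210 s, if anything falls off the work surface, if the arm or the gripper's body presses on something with over 40 N, if the wrist force passes 120 N, or if a joint passes its speed limit or range.

## Working session

There is one attempt and no reset: what is moved stays moved. The work goes in short steps, Python scripts to look and compute and a shell command to move; the robot and the scene stay as the last step left them, time stands still between calls to the robot, and variables do not carry over. Pictures are saved under pics/ and viewed, at most 14 in all, crops included, and the job is handed in when it is done.

```bash
mkdir -p pics; cat > h.py <<'E'
import numpy as np,cv2
from plant import env
from scipy.spatial.transform import Rotation as R
def Rt():
    s=env.state(); q=s['orientation']; T=np.eye(4)
    T[:3,:3]=R.from_quat([q[1],q[2],q[3],q[0]]).as_matrix(); T[:3,3]=s['position']; return T
def cam(n,save=None):
    T=Rt(); c=env.read_camera(n)
    c['T']=T@c['tool_from_camera'] if n=='wrist' else c['world_from_camera']
    if save: cv2.imwrite('pics/'+save,c['image'][:,:,::-1])
    return c
def cloud(c):
    K=np.array([[c['fx'],0,c['cx']],[0,c['fy'],c['cy']],[0,0,1]])
    v,u=np.mgrid[:400,:640]; p=np.stack([u,v],-1).reshape(-1,1,2).astype(float)
    n=cv2.undistortPoints(p,K,np.array(c['dist_coeffs'],float)).reshape(400,640,2)
    z=c['range_z']; P=np.stack([n[...,0]*z,n[...,1]*z,z],-1)
    W=P@c['T'][:3,:3].T+c['T'][:3,3]; W[z==0]=np.nan; return W
E
python3 - <<'E'
from h import *
for n in ('scene','top'):
    c=cam(n,n+'0.png'); W=cloud(c); np.save(n+'W.npy',W); np.save(n+'I.npy',c['image']); print(n,c['T'].round(2).tolist(), c['fx'])
print(env.state())
E
```

```text
scene [[-0.02, 0.81, -0.58, 1.23], [1.0, 0.01, -0.02, 0.03], [-0.01, -0.58, -0.81, 1.15], [0.0, 0.0, 0.0, 1.0]] 430.1206971576034
top [[0.02, -1.0, 0.07, 0.4], [-1.0, -0.02, -0.01, 0.0], [0.02, -0.07, -1.0, 1.46], [0.0, 0.0, 0.0, 1.0]] 507.2470399529308
{'time': 0.1, 'q': array([-1.35851382e+00,  4.94103669e-01,  1.34607012e+00,  3.29106673e-05,
        1.30247026e+00, -9.55190116e-02]), 'qd': array([-0.00042726, -0.00199151, -0.00343442,  0.00082376, -0.00058853,
        0.00088216]), 'joint_torque': array([ 5.61513571e-04, -8.80240130e+01, -3.82543302e+01,  7.07935821e-02,
        4.82419389e-02,  1.48562566e-05]), 'position': array([ 0.18928814, -0.59531745,  0.23040835]), 'orientation': array([-5.25729732e-04,  9.88181168e-01,  1.53289601e-01, -1.48366632e-05]), 'ft_force': array([ 0.57913469, -0.83449338,  0.22737939]), 'torque': array([ 0.00246262,  0.06189695, -0.01877905]), 'grasp_force': 0.0, 'opening': 1.000765139627466}
```

View pics/top0.png

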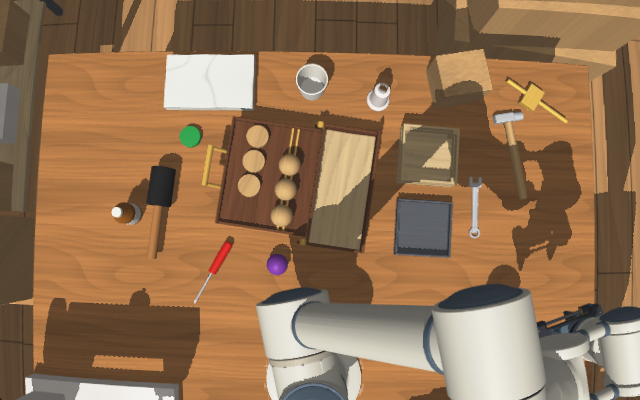

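View pics/scene0.png

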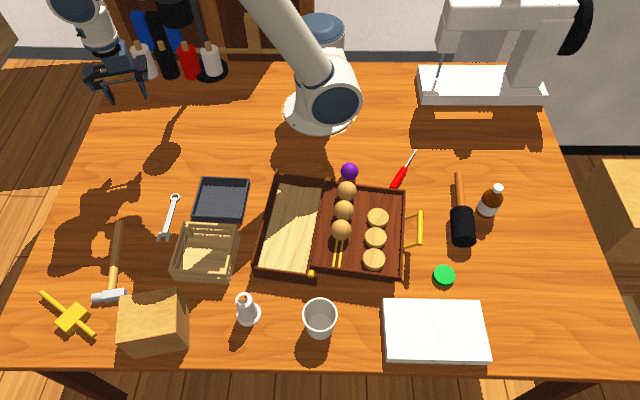

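The top view shows three discs at (258,136), (253,160), (249,185) and three balls at (289,165), (286,189), (282,215). The handle is at about (208,166), the trough at (342,190), the crate at (429,154) and the tray at (423,226). Decoys: green disc (190,135), purple ball (277,264). The scene view agrees with this.

```bash
cat > loc.py <<'E'
from h import *
def blob(W,I,seed,rad,zmin,zmax):
    v,u=np.mgrid[:400,:640]; m=(np.hypot(u-seed[0],v-seed[1])<rad)&(W[...,2]>zmin)&(W[...,2]<zmax)
    P=W[m]; return P
def sphere(P):
    A=np.c_[2*P,np.ones(len(P))]; x=np.linalg.lstsq(A,(P**2).sum(1),rcond=None)[0]
    return x[:3],np.sqrt(x[3]+x[:3]@x[:3])
E
python3 - <<'E'
from loc import *
t=np.load('topW.npy');s=np.load('sceneW.npy')
for n,W,D,B in (('top',t,[(258,136),(253,160),(249,185)],[(289,165),(286,189),(282,215)]),('scene',s,[(374,259),(376,237),(378,217)],[(341,230),(344,210),(347,190)])):
    for d in D: print(n,'disc',np.nanmedian(blob(W,0,d,7,0,1),0).round(4))
    for b in B:
        c,r=sphere(blob(W,0,b,7,0.08,1)); print(n,'ball',c.round(4),round(r,4))
# handle: points z .09-.13 near
for n,W,seed in (('top',t,(208,166)),('scene',s,(420,228))):
    P=blob(W,0,seed,30,0.085,0.14); P=P[P[:,1]>np.nanmax(P[:,1])-0.05]
    print(n,len(P)); 
    c=P.mean(0); print('handle c',c.round(4),P.min(0).round(3),P.max(0).round(3)); print(np.linalg.svd(P-c,full_matrices=False)[2][0].round(3))
# corners in top view
for nm,px in dict(board=[(240,125),(300,132),(228,213),(270,225)],trough=[(342,150),(335,190),(330,230),(360,190)],trim=[(379,128),(362,250)],crateTop=[(402,126),(458,128),(456,184),(400,182)],tray=[(398,199),(450,201),(448,254),(396,252)],crin=[(425,165)],trin=[(423,226)]).items():
    for p in px: print(nm,p,t[p[1],p[0]].round(3))
E
```

```text
top disc [0.6777 0.1637 0.0864]
top disc [0.6111 0.1755 0.0864]
top disc [0.5421 0.1842 0.0865]
top ball [0.595  0.0745 0.1173] 0.016
top ball [0.5303 0.0818 0.1178] 0.0157
top ball [0.4603 0.0912 0.1192] 0.015
scene disc [0.6793 0.1658 0.0878]
scene disc [0.6093 0.1752 0.0873]
scene disc [0.5408 0.1847 0.0874]
scene ball [0.6031 0.0749 0.1137] 0.0171
scene ball [0.5343 0.0838 0.1126] 0.0185
scene ball [0.4638 0.0937 0.1135] 0.0182
top 315
handle c [0.5904 0.292  0.1102] [0.522 0.261 0.085] [0.647 0.31  0.122]
[-0.993  0.118 -0.011]
scene 278
handle c [0.5909 0.2904 0.1096] [0.492 0.26  0.085] [0.644 0.309 0.121]
[ 0.994 -0.107  0.001]
board (240, 125) [0.712 0.217 0.07 ]
board (300, 132) [0.695 0.049 0.068]
board (228, 213) [0.466 0.243 0.07 ]
board (270, 225) [0.435 0.126 0.066]
trough (342, 150) [ 0.655 -0.071  0.016]
trough (335, 190) [ 0.54  -0.053  0.011]
trough (330, 230) [ 0.425 -0.04   0.009]
trough (360, 190) [ 0.54  -0.123  0.024]
trim (379, 128) [ 0.726 -0.18   0.   ]
trim (362, 250) [ 0.371 -0.125  0.092]
crateTop (402, 126) [ 0.724 -0.24   0.045]
crateTop (458, 128) [ 0.716 -0.395  0.072]
crateTop (456, 184) [ 0.558 -0.389  0.067]
crateTop (400, 182) [ 0.566 -0.239  0.019]
tray (398, 199) [ 0.516 -0.231  0.032]
tray (450, 201) [ 0.515 -0.391 -0.002]
tray (448, 254) [ 0.361 -0.378  0.023]
tray (396, 252) [ 0.366 -0.227  0.031]
crin (425, 165) [ 0.618 -0.314  0.008]
trin (423, 226) [ 0.441 -0.309  0.003]
```

```bash
cat > go.py <<'E'
import sys
from h import *
# usage go.py x y z yaw : tool x axis heading yaw, tool down
x,y,z,yaw=map(float,sys.argv[1:5]); T=Rt()
G=np.array([[np.cos(yaw),np.sin(yaw),0],[np.sin(yaw),-np.cos(yaw),0],[0,0,-1]]).T.copy()
G=np.c_[[np.cos(yaw),np.sin(yaw),0],[np.sin(yaw),-np.cos(yaw),0],[0,0,-1]]
rv=R.from_matrix(T[:3,:3].T@G).as_rotvec()/np.radians(45)
d=np.array([x,y,z])-T[:3,3]
print('now',T[:3,3].round(4),'yaw',round(np.arctan2(T[1,0],T[0,0]),3),'rot units',rv.round(3),'| after rot, travel units',(G.T@d/.05).round(3))
E
python3 - <<'E'
from loc import *
t=np.load('topW.npy');s=np.load('sceneW.npy')
for W,seed in ((t,(208,166)),(s,(420,228))):
    P=blob(W,0,seed,30,0.109,0.14)
    P=P[(P[:,1]>0.27)]
    c=P.mean(0);d=np.linalg.svd(P-c,full_matrices=False)[2][0]; d*=np.sign(d[0]);print('bar',len(P),c.round(4),d.round(3),np.arctan2(d[1],d[0]).round(3),((P-c)@d).min().round(3),((P-c)@d).max().round(3))
def rect(W,zlo,zhi,x0,x1,y0,y1):
    m=(W[...,2]>zlo)&(W[...,2]<zhi)&(W[...,0]>x0)&(W[...,0]<x1)&(W[...,1]>y0)&(W[...,1]<y1)
    P=W[m]; return len(P),P[:,:2].mean(0).round(3),cv2.minAreaRect(P[:,:2].astype(np.float32))
for n,W in (('t',t),('s',s)):
    print(n,'crate',rect(W,.062,.08,.5,.78,-.45,-.2)); print(n,'tray',rect(W,.022,.045,.33,.53,-.42,-.2))
    print(n,'wall-y',rect(W,.082,.095,.3,.78,-.2,-.08)); print(n,'board',rect(W,.064,.072,.36,.8,-.0,.28))
E
```

```text
bar 224 [0.592  0.296  0.1147] [ 0.99  -0.138  0.004] -0.138 -0.054 0.054
bar 191 [0.5906 0.2952 0.1149] [ 0.992 -0.123 -0.005] -0.124 -0.058 0.053
t crate (641, array([ 0.642, -0.316]), ((0.6418227553367615, -0.31482988595962524), (0.1638057827949524, 0.1608278900384903), 86.91767883300781))
t tray (497, array([ 0.436, -0.307]), ((0.43511831760406494, -0.3051881790161133), (0.16277815401554108, 0.16120894253253937), 87.18557739257812))
t wall-y (375, array([ 0.529, -0.147]), ((0.5344799757003784, -0.14833302795886993), (0.010258883237838745, 0.34136685729026794), 82.86408233642578))
t board (5402, array([0.567, 0.129]), ((0.5946015119552612, 0.134767085313797), (0.2666114866733551, 0.41428133845329285), 88.3079833984375))
s crate (722, array([ 0.641, -0.316]), ((0.6374784708023071, -0.3166826665401459), (0.16380034387111664, 0.16573941707611084), 86.49810028076172))
s tray (482, array([ 0.435, -0.308]), ((0.4314451515674591, -0.307419091463089), (0.16464202105998993, 0.16543413698673248), 86.75919342041016))
s wall-y (303, array([ 0.542, -0.149]), ((0.5289942026138306, -0.14769534766674042), (0.009485699236392975, 0.34060168266296387), 82.47096252441406))
s board (4194, array([0.577, 0.128]), ((0.5891132354736328, 0.13274168968200684), (0.2644950747489929, 0.4234656095504761), 89.57923126220703))
```

```bash
python3 go.py .591 .2955 .25 -.128; python3 go.py .591 .2955 .105 -.128
```

```text
now [ 0.1893 -0.5953  0.2304] yaw 0.308 rot units [-0.001  0.     0.555] | after rot, travel units [  5.694 -18.696  -0.392]
now [ 0.1893 -0.5953  0.2304] yaw 0.308 rot units [-0.001  0.     0.555] | after rot, travel units [  5.694 -18.696   2.508]
```

```bash
python3 -m pendant '[{"travel":[0,0,-0.1],"rotation":[0,0,0.139]},{"travel":[0,0,-0.1],"rotation":[0,0,0.139]},{"travel":[0,0,-0.1],"rotation":[0,0,0.139]},{"travel":[0,0,-0.1],"rotation":[0,0,0.138]},{"travel":[0.24,-0.78,0],"rotation":[0,0,0]},{"travel":[0.24,-0.78,0],"rotation":[0,0,0]},{"travel":[0.24,-0.78,0],"rotation":[0,0,0]},{"travel":[0.24,-0.78,0],"rotation":[0,0,0]},{"travel":[0.24,-0.78,0],"rotation":[0,0,0]},{"travel":[0.24,-0.78,0],"rotation":[0,0,0]},{"travel":[0.24,-0.78,0],"rotation":[0,0,0]},{"travel":[0.24,-0.78,0],"rotation":[0,0,0]}]' -0.1 40
python3 -m pendant '[{"travel":[0.24,-0.78,0],"rotation":[0,0,0]},{"travel":[0.24,-0.78,0],"rotation":[0,0,0]},{"travel":[0.24,-0.78,0],"rotation":[0,0,0]},{"travel":[0.24,-0.78,0],"rotation":[0,0,0]},{"travel":[0.24,-0.78,0],"rotation":[0,0,0]},{"travel":[0.24,-0.78,0],"rotation":[0,0,0]},{"travel":[0.24,-0.78,0],"rotation":[0,0,0]},{"travel":[0.24,-0.78,0],"rotation":[0,0,0]},{"travel":[0.24,-0.78,0],"rotation":[0,0,0]},{"travel":[0.24,-0.78,0],"rotation":[0,0,0]},{"travel":[0.24,-0.78,0],"rotation":[0,0,0]},{"travel":[0.24,-0.78,0],"rotation":[0,0,0]}]'
python3 go.py .591 .2955 .105 -.128
```

```text
time: 1.6
position: [0.3247, -0.2971, 0.2508]
orientation: [-0.0, 0.998, -0.064, -0.0]
ft_force: [-0.2, -0.0, 0.6]
opening: 0.45
grasp_force: 0.0
time: 3.1
position: [0.5273, 0.1486, 0.2507]
orientation: [0.0, 0.998, -0.064, -0.0]
ft_force: [0.6, -0.7, -0.5]
opening: 0.45
grasp_force: 0.0
now [0.5273 0.1486 0.2507] yaw -0.128 rot units [0.    0.001 0.   ] | after rot, travel units [ 0.889 -3.076  2.914]
```

```bash
python3 -m pendant '[{"travel":[0.22,-0.77,0],"rotation":[0,0,0]},{"travel":[0.22,-0.77,0],"rotation":[0,0,0]},{"travel":[0.22,-0.77,0],"rotation":[0,0,0]},{"travel":[0.22,-0.77,0],"rotation":[0,0,0]},{"travel":[0,0,0.5],"rotation":[0,0,0]},{"travel":[0,0,0.5],"rotation":[0,0,0]},{"travel":[0,0,0.5],"rotation":[0,0,0]},{"travel":[0,0,0.5],"rotation":[0,0,0]},{"travel":[0,0,0.5],"rotation":[0,0,0]},{"travel":[0,0,0.4],"rotation":[0,0,0]},{"travel":[0,0,0],"rotation":[0,0,0]}]'
python3 -m pendant '[{"travel":[0,0,0],"rotation":[0,0,0]},{"travel":[0,0,0],"rotation":[0,0,0]},{"travel":[0,0,0],"rotation":[0,0,0]},{"travel":[0,0,0],"rotation":[0,0,0]},{"travel":[0,0,0],"rotation":[0,0,0]}]' -1 40
```

```text
time: 4.47
position: [0.5893, 0.294, 0.1043]
orientation: [0.001, 0.998, -0.064, -0.002]
ft_force: [0.2, -0.1, 1.7]
opening: 0.448
grasp_force: 0.0
time: 5.1
position: [0.5911, 0.2969, 0.107]
orientation: [-0.002, 0.998, -0.064, 0.001]
ft_force: [1.2, 16.8, -1.5]
opening: 0.163
grasp_force: 40.0
```

```bash
python3 -m pendant '[{"travel":[0,0.04,-0.19],"rotation":[0,0,0]},{"travel":[0,0.04,-0.19],"rotation":[0,0,0]},{"travel":[0,0.04,-0.19],"rotation":[0,0,0]},{"travel":[0,0.06,-0.18],"rotation":[0,0,0]},{"travel":[0,0.06,-0.18],"rotation":[0,0,0]},{"travel":[0,0.06,-0.18],"rotation":[0,0,0]},{"travel":[0,0.08,-0.18],"rotation":[0,0,0]},{"travel":[0,0.08,-0.18],"rotation":[0,0,0]},{"travel":[0,0.07,-0.17],"rotation":[0,0,0]},{"travel":[0,0,0],"rotation":[0,0,0]},{"travel":[0,0,0],"rotation":[0,0,0]},{"travel":[0,0,0],"rotation":[0,0,0]}]'
python3 -m pendant '[{"travel":[0,0.07,-0.13],"rotation":[0,0,0]},{"travel":[0,0.07,-0.13],"rotation":[0,0,0]},{"travel":[0,0.07,-0.13],"rotation":[0,0,0]},{"travel":[0,0,0],"rotation":[0,0,0]},{"travel":[0,0,0],"rotation":[0,0,0]},{"travel":[0,0,0],"rotation":[0,0,0]},{"travel":[0,0,0],"rotation":[0,0,0]},{"travel":[0,0,0],"rotation":[0,0,0]},{"travel":[0,0,0],"rotation":[0,0,0]},{"travel":[0,0,0],"rotation":[0,0,0]},{"travel":[0,0,0],"rotation":[0,0,0]},{"travel":[0,0,0],"rotation":[0,0,0]}]'
python3 -c "
from h import *
cam('scene','s1.png')"
```

```text
time: 6.6
position: [0.5878, 0.2715, 0.1902]
orientation: [-0.003, 0.998, -0.064, 0.002]
ft_force: [-3.2, 21.4, 12.3]
opening: 0.165
grasp_force: 40.0
time: 8.1
position: [0.5865, 0.2613, 0.21]
orientation: [-0.003, 0.998, -0.064, 0.002]
ft_force: [-4.8, 22.8, 15.2]
opening: 0.166
grasp_force: 40.0
```

View pics/s1.png

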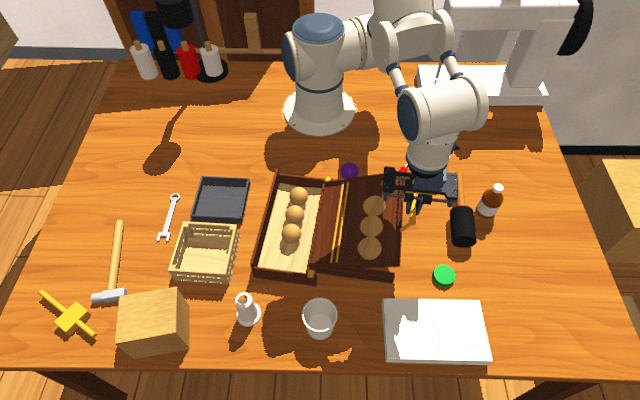

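All three balls are now in the trough, at (299,195), (295,214) and (291,233), and the three discs are still on the tilted board. Next I lower it along the same arc.

```bash
python3 -m pendant '[{"travel":[0,-0.07,0.13],"rotation":[0,0,0]},{"travel":[0,-0.07,0.13],"rotation":[0,0,0]},{"travel":[0,-0.07,0.13],"rotation":[0,0,0]},{"travel":[0,-0.07,0.17],"rotation":[0,0,0]},{"travel":[0,-0.08,0.18],"rotation":[0,0,0]},{"travel":[0,-0.08,0.18],"rotation":[0,0,0]},{"travel":[0,-0.06,0.18],"rotation":[0,0,0]},{"travel":[0,-0.06,0.18],"rotation":[0,0,0]},{"travel":[0,-0.06,0.18],"rotation":[0,0,0]},{"travel":[0,-0.04,0.19],"rotation":[0,0,0]},{"travel":[0,-0.04,0.19],"rotation":[0,0,0]},{"travel":[0,-0.04,0.19],"rotation":[0,0,0]}]'
python3 -m pendant '[{"travel":[0,0,0.03],"rotation":[0,0,0]},{"travel":[0,0,0],"rotation":[0,0,0]},{"travel":[0,0,0],"rotation":[0,0,0]}]'
```

```text
time: 9.65
position: [0.5912, 0.2969, 0.1073]
orientation: [-0.002, 0.998, -0.064, 0.001]
ft_force: [-0.5, 13.2, 6.3]
opening: 0.171
grasp_force: 40.0
time: 10.02
position: [0.5912, 0.2969, 0.1067]
orientation: [-0.002, 0.998, -0.064, 0.002]
ft_force: [-4.8, 15.5, 15.5]
opening: 0.17
grasp_force: 40.0
```

```bash
python3 -m pendant '[{"travel":[0,0,0],"rotation":[0,0,0]},{"travel":[0,0,0],"rotation":[0,0,0]},{"travel":[0,0,-0.4],"rotation":[0,0,0]},{"travel":[0,0,-0.8],"rotation":[0,0,0]},{"travel":[0,0,-0.8],"rotation":[0,0,0]},{"travel":[0,0,-0.8],"rotation":[0,0,0]},{"travel":[0,0.6,-0.5],"rotation":[0,0,0]},{"travel":[0,0.6,-0.5],"rotation":[0,0,0]},{"travel":[0,0,0],"rotation":[0,0,0]},{"travel":[0,0,0],"rotation":[0,0,0]}]' -0.1
python3 - <<'E'
from h import *
c=cam('wrist','w1.png'); np.save('wW.npy',cloud(c)); np.save('wI.npy',c['image'])
s=cam('scene','s2.png'); np.save('sceneW.npy',cloud(s))
a=np.vstack([c['image'],s['image']]); cv2.imwrite('pics/m1.png',cv2.resize(a,(480,600))[:,:,::-1])
E
```

```text
time: 11.28
position: [0.5825, 0.235, 0.2938]
orientation: [0.0, 0.998, -0.064, -0.0]
ft_force: [0.3, 0.1, -1.2]
opening: 0.453
grasp_force: 0.0
```

View pics/m1.png

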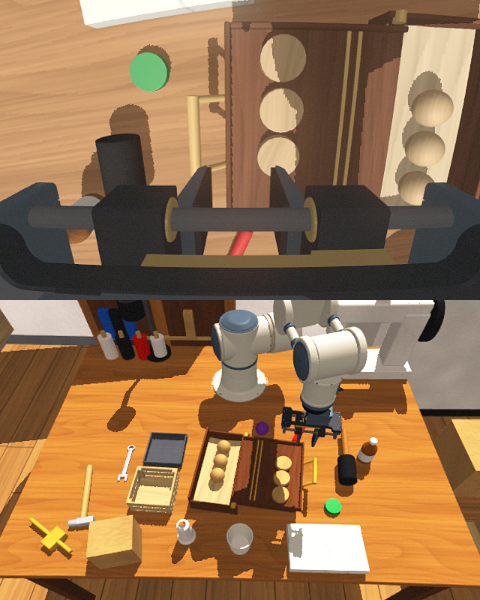

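The board is down with the discs in a row (wrist crop (283,57), (281,109), (278,156)). The balls lie in the trough at (432,107), (424,148) and (412,186).

```bash
cat > det.py <<'E'
import sys
from h import *
from scipy.optimize import least_squares
O=np.array([.5545,.0128]);a=-.128;X=np.array([np.cos(a),np.sin(a)]);Y=np.array([-np.sin(a),np.cos(a)])
def comps(m,n):
    k,l,st,_=cv2.connectedComponentsWithStats(m.astype(np.uint8)); return [l==i for i in range(1,k) if st[i,4]>n]
def run(name):
    c=cam(name); W=cloud(c); lx=(W[...,:2]-O)@X; ly=(W[...,:2]-O)@Y; z=W[...,2]
    with np.errstate(invalid='ignore'):
        d=(abs(lx)<.15)&(ly>0.0)&(ly<.245)&(z>.079)&(z<.1)&(c['image'][...,0]>120)
        b=(abs(lx)<.16)&(ly<-.015)&(ly>-.15)&(z>.052)&(z<.09)
    for m in comps(cv2.morphologyEx(d.astype(np.uint8),cv2.MORPH_OPEN,np.ones((3,3))),40):
        P=W[m]; (cx,cy),r=cv2.minEnclosingCircle(P[:,:2].astype(np.float32)); print(name,'disc mean',P.mean(0).round(4),'circ',round(cx,4),round(cy,4),'r',round(r,4),'n',len(P))
    for m in comps(b,30):
        P=W[m]; P=P[P[:,2]>P[:,2].max()-.02]
        q=least_squares(lambda p:np.linalg.norm(P-p,axis=1)-.03,[*P.mean(0)[:2],.04],loss='soft_l1',f_scale=.002).x
        print(name,'ball',q.round(4),'local',((q[:2]-O)@X).round(3),((q[:2]-O)@Y).round(3),'n',len(P))
for n in sys.argv[1:]: run(n)
E
python3 det.py top scene wrist
```

```text
top disc mean [0.6861 0.1871 0.0868] circ 0.6868 0.1859 r 0.0145 n 54
top disc mean [0.6061 0.175  0.0865] circ 0.6097 0.1736 r 0.0302 n 213
top disc mean [0.5426 0.1867 0.0866] circ 0.5426 0.1858 r 0.0311 n 368
top ball [ 0.5788 -0.0743  0.0425] local 0.035 -0.083 n 264
top ball [ 0.5122 -0.0661  0.0419] local -0.032 -0.084 n 259
top ball [ 0.4411 -0.0571  0.0418] local -0.104 -0.084 n 275
scene disc mean [0.5397 0.1853 0.0874] circ 0.5372 0.1849 r 0.0325 n 301
scene disc mean [0.6056 0.1763 0.0872] circ 0.6046 0.1743 r 0.0323 n 313
scene disc mean [0.6767 0.1668 0.0873] circ 0.6735 0.1671 r 0.0321 n 340
scene ball [ 0.436  -0.0565  0.0429] local -0.109 -0.084 n 179
scene ball [ 0.5066 -0.0659  0.0429] local -0.037 -0.084 n 198
scene ball [ 0.5742 -0.0748  0.0427] local 0.031 -0.084 n 220
wrist disc mean [0.6471 0.2438 0.0813] circ 0.6286 0.2447 r 0.1059 n 1261
wrist disc mean [0.7234 0.1907 0.0813] circ 0.7233 0.1904 r 0.0141 n 205
wrist disc mean [0.6777 0.1668 0.0874] circ 0.6773 0.1664 r 0.0309 n 3084
wrist disc mean [0.6094 0.1752 0.0873] circ 0.6091 0.1749 r 0.031 n 2729
wrist disc mean [0.546  0.1854 0.0872] circ 0.5416 0.1856 r 0.0311 n 2129
wrist disc mean [0.4962 0.2646 0.0814] circ 0.4949 0.2649 r 0.0272 n 211
wrist ball [ 0.5776 -0.0748  0.0424] local 0.034 -0.084 n 1605
wrist ball [ 0.5107 -0.066   0.0423] local -0.033 -0.084 n 1451
wrist ball [ 0.4399 -0.0567  0.0422] local -0.105 -0.084 n 922
```

```bash
python3 go.py .6775 .1665 .089 -.128
```

```text
now [0.5824 0.2354 0.2936] yaw -0.127 rot units [0.001 0.001 0.001] | after rot, travel units [2.061 1.124 4.093]
```

```bash
python3 -m pendant '[{"travel":[0.52,0.28,0],"rotation":[0,0,0]},{"travel":[0.52,0.28,0],"rotation":[0,0,0]},{"travel":[0.51,0.28,0],"rotation":[0,0,0]},{"travel":[0.51,0.28,0],"rotation":[0,0,0]},{"travel":[0,0,0.7],"rotation":[0,0,0]},{"travel":[0,0,0.7],"rotation":[0,0,0]},{"travel":[0,0,0.7],"rotation":[0,0,0]},{"travel":[0,0,0.7],"rotation":[0,0,0]},{"travel":[0,0,0.7],"rotation":[0,0,0]},{"travel":[0,0,0.4],"rotation":[0,0,0]},{"travel":[0,0,0.19],"rotation":[0,0,0]},{"travel":[0,0,0],"rotation":[0,0,0]}]' 0.85
python3 -m pendant '[{"travel":[0,0,0],"rotation":[0,0,0]},{"travel":[0,0,0],"rotation":[0,0,0]},{"travel":[0,0,0],"rotation":[0,0,0]},{"travel":[0,0,0],"rotation":[0,0,0]},{"travel":[0,0,0],"rotation":[0,0,0]}]' -1 20
python3 -m pendant '[{"travel":[0,0,-0.3],"rotation":[0,0,0]},{"travel":[0,0,-0.8],"rotation":[0,0,0]},{"travel":[0,0,-0.8],"rotation":[0,0,0]},{"travel":[0,0,-0.8],"rotation":[0,0,0]}]'
python3 go.py .470 -.312 .028 -.128
```

```text
time: 13.02
position: [0.6775, 0.1664, 0.0895]
orientation: [0.0, 0.998, -0.064, -0.0]
ft_force: [0.1, 0.4, 0.2]
opening: 0.925
grasp_force: 0.0
time: 13.65
position: [0.678, 0.1663, 0.0906]
orientation: [-0.0, 0.998, -0.064, 0.001]
ft_force: [-1.7, 0.3, 6.1]
opening: 0.674
grasp_force: 20.0
time: 14.15
position: [0.6776, 0.1662, 0.2273]
orientation: [-0.0, 0.998, -0.064, 0.0]
ft_force: [0.2, 0.1, -0.1]
opening: 0.672
grasp_force: 20.0
now [0.6776 0.1662 0.2273] yaw -0.128 rot units [-0.    -0.001 -0.   ] | after rot, travel units [-2.896 10.017  3.985]
```

```bash
python3 -m pendant '[{"travel":[-0.21,0.72,0],"rotation":[0,0,0]},{"travel":[-0.21,0.72,0],"rotation":[0,0,0]},{"travel":[-0.21,0.72,0],"rotation":[0,0,0]},{"travel":[-0.21,0.72,0],"rotation":[0,0,0]},{"travel":[-0.21,0.72,0],"rotation":[0,0,0]},{"travel":[-0.21,0.72,0],"rotation":[0,0,0]},{"travel":[-0.21,0.72,0],"rotation":[0,0,0]},{"travel":[-0.21,0.72,0],"rotation":[0,0,0]},{"travel":[-0.21,0.72,0],"rotation":[0,0,0]},{"travel":[-0.21,0.72,0],"rotation":[0,0,0]},{"travel":[-0.2,0.71,0],"rotation":[0,0,0]},{"travel":[-0.2,0.7,0],"rotation":[0,0,0]}]'
python3 -m pendant '[{"travel":[-0.2,0.7,0],"rotation":[0,0,0]},{"travel":[-0.2,0.7,0],"rotation":[0,0,0]},{"travel":[0,0,0.7],"rotation":[0,0,0]},{"travel":[0,0,0.7],"rotation":[0,0,0]},{"travel":[0,0,0.7],"rotation":[0,0,0]},{"travel":[0,0,0.7],"rotation":[0,0,0]},{"travel":[0,0,0.7],"rotation":[0,0,0]},{"travel":[0,0,0.3],"rotation":[0,0,0]},{"travel":[0,0,0.16],"rotation":[0,0,0]},{"travel":[0,0,0],"rotation":[0,0,0]},{"travel":[0,0,0],"rotation":[0,0,0]}]'
python3 go.py .470 -.312 .029 -.128
```

```text
time: 15.65
position: [0.4982, -0.2459, 0.2259]
orientation: [0.0, 0.998, -0.064, 0.0]
ft_force: [-0.2, -0.5, -0.4]
opening: 0.676
grasp_force: 20.0
time: 17.02
position: [0.4704, -0.312, 0.0278]
orientation: [0.0, 0.998, -0.064, 0.001]
ft_force: [-0.9, -0.1, -0.3]
opening: 0.671
grasp_force: 20.0
now [ 0.4704 -0.312   0.0278] yaw -0.128 rot units [ 0.001 -0.002 -0.   ] | after rot, travel units [-0.008  0.    -0.023]
```

```bash
python3 -m pendant '[{"travel":[0,0,0],"rotation":[0,0,0]},{"travel":[0,0,0],"rotation":[0,0,0]},{"travel":[0,0,-0.3],"rotation":[0,0,0]},{"travel":[0,0,-0.8],"rotation":[0,0,0]},{"travel":[0,0,-0.8],"rotation":[0,0,0]},{"travel":[0,0,-0.8],"rotation":[0,0,0]},{"travel":[0,0,-0.8],"rotation":[0,0,0]},{"travel":[0,0,-0.5],"rotation":[0,0,0]}]' 0.6
python3 det.py top scene
python3 go.py .609 .175 .089 -.128
```

```text
time: 18.02
position: [0.4702, -0.3118, 0.2301]
orientation: [0.001, 0.998, -0.064, 0.001]
ft_force: [0.5, 0.3, -0.1]
opening: 0.805
grasp_force: 0.0
top disc mean [0.6096 0.1748 0.0867] circ 0.6107 0.1748 r 0.0316 n 397
top disc mean [0.5422 0.1856 0.0865] circ 0.5423 0.1862 r 0.0317 n 405
top ball [ 0.578  -0.0752  0.0428] local 0.035 -0.084 n 163
top ball [ 0.5119 -0.0665  0.0417] local -0.032 -0.084 n 277
top ball [ 0.4404 -0.0567  0.0421] local -0.104 -0.083 n 267
scene disc mean [0.5397 0.1848 0.0874] circ 0.5363 0.1857 r 0.033 n 306
scene disc mean [0.6064 0.1741 0.0874] circ 0.6048 0.1732 r 0.0322 n 338
scene ball [ 0.4367 -0.0564  0.0429] local -0.108 -0.084 n 181
scene ball [ 0.5068 -0.0658  0.0435] local -0.037 -0.084 n 192
scene ball [ 0.5737 -0.0747  0.0428] local 0.03 -0.084 n 202
now [ 0.4709 -0.3124  0.2307] yaw -0.128 rot units [ 0.004 -0.006 -0.   ] | after rot, travel units [  1.495 -10.021   2.835]
```

```bash
python3 -m pendant '[{"travel":[0.11,-0.77,0],"rotation":[0,0,0]},{"travel":[0.11,-0.77,0],"rotation":[0,0,0]},{"travel":[0.11,-0.77,0],"rotation":[0,0,0]},{"travel":[0.11,-0.77,0],"rotation":[0,0,0]},{"travel":[0.11,-0.77,0],"rotation":[0,0,0]},{"travel":[0.11,-0.77,0],"rotation":[0,0,0]},{"travel":[0.12,-0.77,0],"rotation":[0,0,0]},{"travel":[0.12,-0.77,0],"rotation":[0,0,0]},{"travel":[0.12,-0.77,0],"rotation":[0,0,0]},{"travel":[0.12,-0.77,0],"rotation":[0,0,0]},{"travel":[0.12,-0.77,0],"rotation":[0,0,0]},{"travel":[0.12,-0.77,0],"rotation":[0,0,0]}]' 0.85
python3 -m pendant '[{"travel":[0.11,-0.77,0],"rotation":[0,0,0]},{"travel":[0,0,0],"rotation":[0,0,0]}]'
python3 go.py .609 .175 .089 -.128;python3 det.py wrist|grep disc
```

```text
time: 19.62
position: [0.5971, 0.139, 0.2267]
orientation: [0.0, 0.998, -0.064, -0.0]
ft_force: [0.8, -0.2, 0.3]
opening: 0.93
grasp_force: 0.0
time: 19.88
position: [0.6076, 0.1775, 0.2265]
orientation: [-0.0, 0.998, -0.063, -0.0]
ft_force: [-0.6, -0.7, -0.1]
opening: 0.923
grasp_force: 0.0
now [0.6076 0.1775 0.2265] yaw -0.126 rot units [-0.     0.001  0.003] | after rot, travel units [0.034 0.046 2.75 ]
wrist disc mean [0.6474 0.2446 0.0814] circ 0.6339 0.2459 r 0.0993 n 1353
wrist disc mean [0.7264 0.2117 0.0813] circ 0.726 0.2118 r 0.0176 n 343
wrist disc mean [0.721  0.1723 0.0814] circ 0.719 0.1727 r 0.0063 n 121
wrist disc mean [0.6096 0.1748 0.0874] circ 0.6088 0.175 r 0.031 n 3723
wrist disc mean [0.5491 0.1841 0.0872] circ 0.5425 0.1849 r 0.0309 n 2460
wrist disc mean [0.4704 0.2675 0.0814] circ 0.4708 0.266 r 0.0286 n 185
```

```bash
python3 -m pendant '[{"travel":[0.03,0.05,0.7],"rotation":[0,0,0]},{"travel":[0,0,0.7],"rotation":[0,0,0]},{"travel":[0,0,0.7],"rotation":[0,0,0]},{"travel":[0,0,0.4],"rotation":[0,0,0]},{"travel":[0,0,0.25],"rotation":[0,0,0]},{"travel":[0,0,0],"rotation":[0,0,0]},{"travel":[0,0,0],"rotation":[0,0,0]}]'
python3 -m pendant '[{"travel":[0,0,0],"rotation":[0,0,0]},{"travel":[0,0,0],"rotation":[0,0,0]},{"travel":[0,0,0],"rotation":[0,0,0]},{"travel":[0,0,0],"rotation":[0,0,0]},{"travel":[0,0,0],"rotation":[0,0,0]},{"travel":[0,0,-0.3],"rotation":[0,0,0]},{"travel":[0,0,-0.8],"rotation":[0,0,0]},{"travel":[0,0,-0.8],"rotation":[0,0,0]},{"travel":[0,0,-0.8],"rotation":[0,0,0]}]' -1 20
python3 -m pendant '[{"travel":[-0.21,0.71,0],"rotation":[0,0,0]},{"travel":[-0.21,0.71,0],"rotation":[0,0,0]},{"travel":[-0.21,0.71,0],"rotation":[0,0,0]},{"travel":[-0.21,0.71,0],"rotation":[0,0,0]},{"travel":[-0.21,0.71,0],"rotation":[0,0,0]},{"travel":[-0.21,0.71,0],"rotation":[0,0,0]},{"travel":[-0.22,0.71,0],"rotation":[0,0,0]},{"travel":[-0.22,0.72,0],"rotation":[0,0,0]},{"travel":[-0.22,0.72,0],"rotation":[0,0,0]},{"travel":[-0.22,0.72,0],"rotation":[0,0,0]},{"travel":[-0.22,0.72,0],"rotation":[0,0,0]},{"travel":[-0.22,0.72,0],"rotation":[0,0,0]}]'
python3 go.py .397 -.302 .029 -.128
```

```text
time: 20.8
position: [0.6094, 0.1724, 0.0903]
orientation: [-0.0, 0.998, -0.064, 0.001]
ft_force: [-0.3, -0.1, -1.1]
opening: 0.923
grasp_force: 0.0
time: 21.92
position: [0.6088, 0.1726, 0.2267]
orientation: [-0.0, 0.998, -0.064, 0.0]
ft_force: [0.2, 0.5, 0.3]
opening: 0.673
grasp_force: 20.0
time: 23.42
position: [0.4257, -0.2371, 0.2253]
orientation: [0.0, 0.998, -0.064, 0.0]
ft_force: [-0.7, -0.2, -0.7]
opening: 0.673
grasp_force: 20.0
now [ 0.4257 -0.2371  0.2253] yaw -0.128 rot units [ 0.001 -0.001 -0.   ] | after rot, travel units [-0.403  1.362  3.926]
```

```bash
python3 -m pendant '[{"travel":[-0.2,0.69,0],"rotation":[0,0,0]},{"travel":[-0.2,0.69,0],"rotation":[0,0,0]},{"travel":[0,0,0.7],"rotation":[0,0,0]},{"travel":[0,0,0.7],"rotation":[0,0,0]},{"travel":[0,0,0.7],"rotation":[0,0,0]},{"travel":[0,0,0.7],"rotation":[0,0,0]},{"travel":[0,0,0.6],"rotation":[0,0,0]},{"travel":[0,0,0.3],"rotation":[0,0,0]},{"travel":[0,0,0.21],"rotation":[0,0,0]},{"travel":[0,0,0],"rotation":[0,0,0]},{"travel":[0,0,0],"rotation":[0,0,0]}]'
python3 -m pendant '[{"travel":[0,0,0],"rotation":[0,0,0]},{"travel":[0,0,0],"rotation":[0,0,0]},{"travel":[0,0,-0.3],"rotation":[0,0,0]},{"travel":[0,0,-0.8],"rotation":[0,0,0]},{"travel":[0,0,-0.8],"rotation":[0,0,0]},{"travel":[0,0,-0.8],"rotation":[0,0,0]},{"travel":[0,0,-0.8],"rotation":[0,0,0]},{"travel":[0,0,-0.5],"rotation":[0,0,0]},{"travel":[0,0,0],"rotation":[0,0,0]}]' 0.6
python3 det.py top scene | grep disc
python3 go.py .5417 .1853 .089 -.128
```

```text
time: 24.8
position: [0.398, -0.3021, 0.0297]
orientation: [0.0, 0.998, -0.064, 0.0]
ft_force: [-0.3, 1.1, -0.5]
opening: 0.676
grasp_force: 20.0
time: 25.92
position: [0.3981, -0.3023, 0.2315]
orientation: [0.001, 0.998, -0.064, 0.002]
ft_force: [1.2, -0.6, -0.0]
opening: 0.8
grasp_force: 0.0
top disc mean [0.5425 0.1861 0.0868] circ 0.5421 0.1857 r 0.0312 n 398
scene disc mean [0.5395 0.1848 0.0872] circ 0.5372 0.185 r 0.0321 n 307
now [ 0.3973 -0.3016  0.2292] yaw -0.128 rot units [ 0. -0. -0.] | after rot, travel units [  1.621 -10.026   2.803]
```

```bash
python3 -m pendant '[{"travel":[0.12,-0.77,0],"rotation":[0,0,0]},{"travel":[0.12,-0.77,0],"rotation":[0,0,0]},{"travel":[0.12,-0.77,0],"rotation":[0,0,0]},{"travel":[0.12,-0.77,0],"rotation":[0,0,0]},{"travel":[0.12,-0.77,0],"rotation":[0,0,0]},{"travel":[0.12,-0.77,0],"rotation":[0,0,0]},{"travel":[0.13,-0.77,0],"rotation":[0,0,0]},{"travel":[0.13,-0.77,0],"rotation":[0,0,0]},{"travel":[0.13,-0.77,0],"rotation":[0,0,0]},{"travel":[0.13,-0.77,0],"rotation":[0,0,0]},{"travel":[0.13,-0.77,0],"rotation":[0,0,0]},{"travel":[0.13,-0.77,0],"rotation":[0,0,0]}]' 0.85
python3 -m pendant '[{"travel":[0.12,-0.77,0],"rotation":[0,0,0]},{"travel":[0,0,0],"rotation":[0,0,0]},{"travel":[0,0,0],"rotation":[0,0,0]}]'
python3 go.py .5417 .1853 .089 -.128;python3 det.py wrist|grep disc
```

```text
time: 27.52
position: [0.5306, 0.148, 0.2279]
orientation: [0.0, 0.998, -0.064, -0.001]
ft_force: [0.1, 0.2, -0.3]
opening: 0.926
grasp_force: 0.0
time: 27.9
position: [0.5411, 0.1838, 0.228]
orientation: [0.0, 0.998, -0.064, -0.001]
ft_force: [-0.6, -0.0, 0.1]
opening: 0.926
grasp_force: 0.0
now [0.5411 0.1838 0.228 ] yaw -0.128 rot units [0.001 0.002 0.   ] | after rot, travel units [ 0.007 -0.031  2.781]
wrist disc mean [0.6215 0.2481 0.0814] circ 0.6136 0.2492 r 0.0958 n 1503
wrist disc mean [0.5425 0.1852 0.0873] circ 0.5414 0.1855 r 0.0311 n 3704
```

```bash
python3 -m pendant '[{"travel":[0,-0.03,0.7],"rotation":[0,0,0]},{"travel":[0,0,0.7],"rotation":[0,0,0]},{"travel":[0,0,0.7],"rotation":[0,0,0]},{"travel":[0,0,0.4],"rotation":[0,0,0]},{"travel":[0,0,0.27],"rotation":[0,0,0]},{"travel":[0,0,0],"rotation":[0,0,0]},{"travel":[0,0,0],"rotation":[0,0,0]}]'
python3 -m pendant '[{"travel":[0,0,0],"rotation":[0,0,0]},{"travel":[0,0,0],"rotation":[0,0,0]},{"travel":[0,0,0],"rotation":[0,0,0]},{"travel":[0,0,0],"rotation":[0,0,0]},{"travel":[0,0,0],"rotation":[0,0,0]},{"travel":[0,0,-0.3],"rotation":[0,0,0]},{"travel":[0,0,-0.8],"rotation":[0,0,0]},{"travel":[0,0,-0.8],"rotation":[0,0,0]},{"travel":[0,0,-0.8],"rotation":[0,0,0]}]' -1 20
python3 -m pendant '[{"travel":[-0.06,0.72,0],"rotation":[0,0,0]},{"travel":[-0.06,0.72,0],"rotation":[0,0,0]},{"travel":[-0.06,0.72,0],"rotation":[0,0,0]},{"travel":[-0.06,0.72,0],"rotation":[0,0,0]},{"travel":[-0.06,0.72,0],"rotation":[0,0,0]},{"travel":[-0.06,0.72,0],"rotation":[0,0,0]},{"travel":[-0.06,0.72,0],"rotation":[0,0,0]},{"travel":[-0.06,0.72,0],"rotation":[0,0,0]},{"travel":[-0.06,0.72,0],"rotation":[0,0,0]},{"travel":[-0.06,0.72,0],"rotation":[0,0,0]},{"travel":[-0.07,0.71,0],"rotation":[0,0,0]},{"travel":[-0.07,0.71,0],"rotation":[0,0,0]}]'
python3 -m pendant '[{"travel":[-0.07,0.71,0],"rotation":[0,0,0]},{"travel":[-0.07,0.71,0],"rotation":[0,0,0]},{"travel":[0,0,0.7],"rotation":[0,0,0]},{"travel":[0,0,0.7],"rotation":[0,0,0]},{"travel":[0,0,0],"rotation":[0,0,0]},{"travel":[0,0,0],"rotation":[0,0,0]}]'
python3 go.py .434 -.307 .048 -.128
python3 - <<'E'
from h import *
c=cam('wrist'); W=cloud(c); z=W[...,2]
s=cam('scene'); V=cloud(s)
for nm,A,I in(('w',W,c['image']),('s',V,s['image'])):
    m=(A[...,2]>.017)&(A[...,2]<.032)&(abs(A[...,0]-.433)<.075)&(abs(A[...,1]+.307)<.07)&(I[...,0]>110)
    P=A[m]; print(nm,len(P)); 
    for lo in (P[:,0]>.434,P[:,0]<=.434):
        Q=P[lo]
        if len(Q)>20: print(Q.mean(0).round(4),Q.min(0).round(3),Q.max(0).round(3))
E
```

```text
time: 28.82
position: [0.5425, 0.1856, 0.0912]
orientation: [-0.0, 0.998, -0.064, 0.0]
ft_force: [0.1, 0.1, 0.4]
opening: 0.924
grasp_force: 0.0
time: 29.95
position: [0.5419, 0.1857, 0.2276]
orientation: [-0.0, 0.998, -0.064, 0.0]
ft_force: [1.6, 0.6, -0.5]
opening: 0.674
grasp_force: 20.0
time: 31.45
position: [0.4499, -0.2382, 0.2263]
orientation: [0.0, 0.998, -0.064, 0.0]
ft_force: [0.9, 0.1, 0.2]
opening: 0.673
grasp_force: 20.0
time: 32.2
position: [0.4348, -0.3069, 0.1569]
orientation: [0.0, 0.998, -0.064, 0.001]
ft_force: [0.4, 0.0, -0.5]
opening: 0.676
grasp_force: 20.0
now [ 0.4348 -0.3069  0.1569] yaw -0.128 rot units [ 0.001 -0.001  0.   ] | after rot, travel units [-0.016  0.004  2.178]
w 4248
[ 0.4709 -0.312   0.0244] [ 0.439 -0.377  0.017] [ 0.506 -0.281  0.03 ]
s 499
[ 0.4681 -0.3125  0.0249] [ 0.437 -0.343  0.017] [ 0.506 -0.284  0.032]
[ 0.3964 -0.3023  0.0244] [ 0.363 -0.334  0.017] [ 0.433 -0.272  0.031]
```

```bash
python3 -m pendant '[{"travel":[0,0,0.7],"rotation":[0,0,0]},{"travel":[0,0,0.7],"rotation":[0,0,0]},{"travel":[0,0,0.4],"rotation":[0,0,0]},{"travel":[0,0,0.2],"rotation":[0,0,0]},{"travel":[0,0,0.18],"rotation":[0,0,0]},{"travel":[0,0,0],"rotation":[0,0,0]},{"travel":[0,0,0],"rotation":[0,0,0]}]'
python3 -m pendant '[{"travel":[0,0,0],"rotation":[0,0,0]},{"travel":[0,0,0],"rotation":[0,0,0]},{"travel":[0,0,0],"rotation":[0,0,0]},{"travel":[0,0,-0.3],"rotation":[0,0,0]},{"travel":[0,0,-0.8],"rotation":[0,0,0]},{"travel":[0,0,-0.8],"rotation":[0,0,0]},{"travel":[0,0,-0.8],"rotation":[0,0,0]},{"travel":[0,0,-0.8],"rotation":[0,0,0]},{"travel":[0,0,0],"rotation":[0,0,0]},{"travel":[0,0,0],"rotation":[0,0,0]}]' 0.6
python3 det.py scene
python3 - <<'E'
from h import *
cam('wrist','w3.png')
E
python3 go.py .578 -.075 .22 -.128
```

```text
time: 33.17
position: [0.4346, -0.3068, 0.047]
orientation: [0.0, 0.998, -0.064, 0.0]
ft_force: [0.5, -0.1, 0.2]
opening: 0.672
grasp_force: 20.0
time: 34.42
position: [0.434, -0.3063, 0.2216]
orientation: [0.0, 0.998, -0.064, 0.0]
ft_force: [-0.0, 0.0, -1.2]
opening: 0.799
grasp_force: 0.0
scene ball [ 0.4365 -0.0564  0.0433] local -0.108 -0.084 n 162
scene ball [ 0.5073 -0.0655  0.0433] local -0.037 -0.084 n 187
scene ball [ 0.5735 -0.0749  0.043 ] local 0.03 -0.085 n 218
now [ 0.4338 -0.3061  0.2207] yaw -0.128 rot units [-0.001  0.002 -0.   ] | after rot, travel units [ 2.271 -4.953  0.014]
```

View pics/w3.png

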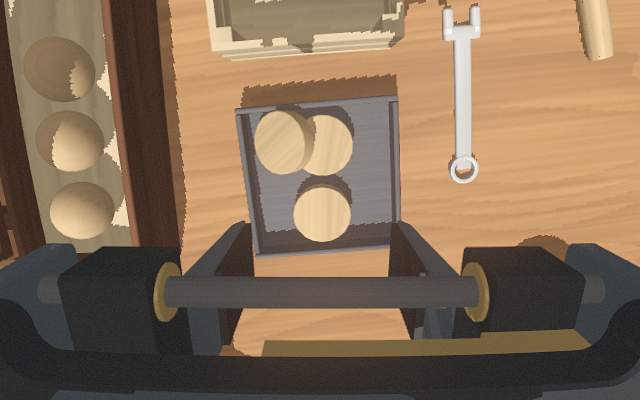

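The third disc has shifted to (284,142), leaning on disc one at (330,143), but all three are inside the tray. I'll re-check that at the end and do the balls now.

```bash
python3 -m pendant '[{"travel":[0.32,-0.71,0],"rotation":[0,0,0]},{"travel":[0.32,-0.71,0],"rotation":[0,0,0]},{"travel":[0.32,-0.71,0],"rotation":[0,0,0]},{"travel":[0.32,-0.71,0],"rotation":[0,0,0]},{"travel":[0.33,-0.71,0],"rotation":[0,0,0]},{"travel":[0.33,-0.7,0],"rotation":[0,0,0]},{"travel":[0.33,-0.7,0],"rotation":[0,0,0]},{"travel":[0,0,0],"rotation":[0,0,0]},{"travel":[0,0,0],"rotation":[0,0,0]}]' 0.85
python3 go.py .578 -.075 .042 -.128
python3 det.py wrist|grep ball
python3 - <<'E'
from h import *
s=cam('scene'); V=cloud(s); A=V
m=(A[...,2]>.012)&(A[...,2]<.07)&(abs(A[...,0]-.433)<.072)&(abs(A[...,1]+.307)<.072)&(s['image'][...,0]>130)
P=A[m]; print(len(P),P.min(0).round(3),P.max(0).round(3)); H=P[P[:,2]>.033]; print(len(H),H.mean(0).round(3),H.min(0).round(3),H.max(0).round(3))
E
```

```text
time: 35.65
position: [0.5779, -0.0757, 0.2206]
orientation: [-0.0, 0.998, -0.064, -0.001]
ft_force: [-0.3, -1.0, 1.2]
opening: 0.925
grasp_force: 0.0
now [ 0.5779 -0.0757  0.2206] yaw -0.128 rot units [0.    0.002 0.   ] | after rot, travel units [ 1.000e-03 -1.500e-02  3.572e+00]
wrist ball [ 0.5777 -0.0746  0.0426] local 0.034 -0.084 n 2574
wrist ball [ 0.5105 -0.0657  0.0426] local -0.034 -0.083 n 2163
wrist ball [ 0.4396 -0.0568  0.0424] local -0.105 -0.084 n 1204
681 [ 0.362 -0.343  0.017] [ 0.504 -0.243  0.056]
213 [ 0.476 -0.278  0.042] [ 0.445 -0.306  0.033] [ 0.504 -0.253  0.056]
```

```bash
python3 -m pendant '[{"travel":[0,-0.01,0.7],"rotation":[0,0,0]},{"travel":[0,0,0.7],"rotation":[0,0,0]},{"travel":[0,0,0.7],"rotation":[0,0,0]},{"travel":[0,0,0.7],"rotation":[0,0,0]},{"travel":[0,0,0.5],"rotation":[0,0,0]},{"travel":[0,0,0.27],"rotation":[0,0,0]},{"travel":[0,0,0],"rotation":[0,0,0]},{"travel":[0,0,0],"rotation":[0,0,0]}]'
python3 -m pendant '[{"travel":[0,0,0],"rotation":[0,0,0]},{"travel":[0,0,0],"rotation":[0,0,0]},{"travel":[0,0,0],"rotation":[0,0,0]},{"travel":[0,0,0],"rotation":[0,0,0]},{"travel":[0,0,0],"rotation":[0,0,0]},{"travel":[0,0,-0.3],"rotation":[0,0,0]},{"travel":[0,0,-0.8],"rotation":[0,0,0]},{"travel":[0,0,-0.8],"rotation":[0,0,0]},{"travel":[0,0,-0.8],"rotation":[0,0,0]},{"travel":[0,0,-0.4],"rotation":[0,0,0]},{"travel":[0,0,0],"rotation":[0,0,0]}]' -1 20
python3 go.py .6768 -.338 .039 -.128
```

```text
time: 36.75
position: [0.5791, -0.0754, 0.0438]
orientation: [0.0, 0.998, -0.064, 0.001]
ft_force: [0.6, 0.1, -0.0]
opening: 0.927
grasp_force: 0.0
time: 38.12
position: [0.5792, -0.0752, 0.2]
orientation: [0.0, 0.998, -0.064, 0.002]
ft_force: [0.7, 0.0, -0.9]
opening: 0.647
grasp_force: 20.0
now [ 0.5792 -0.0752  0.2   ] yaw -0.128 rot units [ 0.    -0.004 -0.   ] | after rot, travel units [2.607 4.964 3.22 ]
```

```bash
python3 -m pendant '[{"travel":[0.33,0.62,0],"rotation":[0,0,0]},{"travel":[0.33,0.62,0],"rotation":[0,0,0]},{"travel":[0.33,0.62,0],"rotation":[0,0,0]},{"travel":[0.33,0.62,0],"rotation":[0,0,0]},{"travel":[0.32,0.62,0],"rotation":[0,0,0]},{"travel":[0.32,0.62,0],"rotation":[0,0,0]},{"travel":[0.32,0.62,0],"rotation":[0,0,0]},{"travel":[0.32,0.62,0],"rotation":[0,0,0]},{"travel":[0,0,0.6],"rotation":[0,0,0]},{"travel":[0,0,0],"rotation":[0,0,0]},{"travel":[0,0,0],"rotation":[0,0,0]}]'
python3 go.py .6768 -.338 .039 -.128
```

```text
time: 39.5
position: [0.6758, -0.3372, 0.1682]
orientation: [-0.0, 0.998, -0.064, -0.0]
ft_force: [0.3, -0.5, -0.2]
opening: 0.65
grasp_force: 20.0
now [ 0.6758 -0.3372  0.1682] yaw -0.128 rot units [-0.     0.001  0.   ] | after rot, travel units [0.022 0.012 2.584]
```

```bash
python3 -m pendant '[{"travel":[0.01,0.01,0.7],"rotation":[0,0,0]},{"travel":[0,0,0.6],"rotation":[0,0,0]},{"travel":[0,0,0.5],"rotation":[0,0,0]},{"travel":[0,0,0.5],"rotation":[0,0,0]},{"travel":[0,0,0.26],"rotation":[0,0,0]},{"travel":[0,0,0],"rotation":[0,0,0]},{"travel":[0,0,0],"rotation":[0,0,0]}]'
python3 -m pendant '[{"travel":[0,0,0],"rotation":[0,0,0]},{"travel":[0,0,0],"rotation":[0,0,0]},{"travel":[0,0,0],"rotation":[0,0,0]},{"travel":[0,0,-0.3],"rotation":[0,0,0]},{"travel":[0,0,-0.8],"rotation":[0,0,0]},{"travel":[0,0,-0.8],"rotation":[0,0,0]},{"travel":[0,0,-0.8],"rotation":[0,0,0]},{"travel":[0,0,-0.8],"rotation":[0,0,0]},{"travel":[0,0,0],"rotation":[0,0,0]},{"travel":[0,0,0],"rotation":[0,0,0]}]' 0.48
python3 det.py scene | grep ball
python3 go.py .5105 -.066 .043 -.128
```

```text
time: 40.38
position: [0.6769, -0.3385, 0.0413]
orientation: [0.0, 0.998, -0.064, 0.001]
ft_force: [0.1, -0.0, -0.5]
opening: 0.645
grasp_force: 20.0
time: 41.62
position: [0.676, -0.3381, 0.2152]
orientation: [0.0, 0.998, -0.064, 0.0]
ft_force: [0.4, -0.2, -1.1]
opening: 0.74
grasp_force: 0.0
scene ball [ 0.4363 -0.0568  0.0433] local -0.108 -0.084 n 181
scene ball [ 0.5068 -0.066   0.0429] local -0.037 -0.084 n 198
now [ 0.6758 -0.338   0.2144] yaw -0.128 rot units [-0.001  0.001 -0.   ] | after rot, travel units [-3.973 -4.973  3.427]
```

```bash
python3 -m pendant '[{"travel":[-0.5,-0.62,0],"rotation":[0,0,0]},{"travel":[-0.5,-0.62,0],"rotation":[0,0,0]},{"travel":[-0.5,-0.62,0],"rotation":[0,0,0]},{"travel":[-0.5,-0.62,0],"rotation":[0,0,0]},{"travel":[-0.5,-0.62,0],"rotation":[0,0,0]},{"travel":[-0.49,-0.62,0],"rotation":[0,0,0]},{"travel":[-0.49,-0.62,0],"rotation":[0,0,0]},{"travel":[-0.49,-0.63,0],"rotation":[0,0,0]},{"travel":[0,0,0],"rotation":[0,0,0]},{"travel":[0,0,0],"rotation":[0,0,0]}]' 0.85
python3 det.py wrist | grep ball
python3 go.py .5105 -.066 .043 -.128
```

```text
time: 42.92
position: [0.5113, -0.0666, 0.2146]
orientation: [0.0, 0.998, -0.064, -0.0]
ft_force: [0.1, -0.5, 0.1]
opening: 0.926
grasp_force: 0.0
wrist ball [ 0.5107 -0.0657  0.0426] local -0.033 -0.083 n 2630
wrist ball [ 0.4397 -0.0563  0.0426] local -0.105 -0.083 n 1992
now [ 0.5115 -0.067   0.2146] yaw -0.128 rot units [ 0.     0.    -0.001] | after rot, travel units [-0.022 -0.017  3.433]
```

```bash
python3 -m pendant '[{"travel":[-0.01,-0.02,0.7],"rotation":[0,0,0]},{"travel":[0,0,0.7],"rotation":[0,0,0]},{"travel":[0,0,0.7],"rotation":[0,0,0]},{"travel":[0,0,0.7],"rotation":[0,0,0]},{"travel":[0,0,0.4],"rotation":[0,0,0]},{"travel":[0,0,0.23],"rotation":[0,0,0]},{"travel":[0,0,0],"rotation":[0,0,0]},{"travel":[0,0,0],"rotation":[0,0,0]}]'
python3 -m pendant '[{"travel":[0,0,0],"rotation":[0,0,0]},{"travel":[0,0,0],"rotation":[0,0,0]},{"travel":[0,0,0],"rotation":[0,0,0]},{"travel":[0,0,0],"rotation":[0,0,0]},{"travel":[0,0,0],"rotation":[0,0,0]},{"travel":[0,0,-0.3],"rotation":[0,0,0]},{"travel":[0,0,-0.8],"rotation":[0,0,0]},{"travel":[0,0,-0.8],"rotation":[0,0,0]},{"travel":[0,0,-0.8],"rotation":[0,0,0]},{"travel":[0,0,-0.4],"rotation":[0,0,0]},{"travel":[0,0,0],"rotation":[0,0,0]}]' -1 20
python3 go.py .601 -.334 .04 -.128
python3 - <<'E'
from h import *
c=cam('scene'); A=cloud(c)
m=(A[...,2]>.05)&(A[...,2]<.12)&(abs(A[...,0]-.64)<.07)&(abs(A[...,1]+.316)<.07)
P=A[m];print('ball in crate',len(P),P.mean(0).round(3),P.max(0).round(3))
E
```

```text
time: 43.98
position: [0.5113, -0.0656, 0.044]
orientation: [0.0, 0.998, -0.064, 0.001]
ft_force: [-0.8, -1.1, -0.7]
opening: 0.927
grasp_force: 0.0
time: 45.35
position: [0.5113, -0.0655, 0.2003]
orientation: [0.0, 0.998, -0.064, 0.002]
ft_force: [-0.3, -0.0, -1.2]
opening: 0.648
grasp_force: 20.0
now [ 0.5113 -0.0655  0.2003] yaw -0.128 rot units [ 0.    -0.004 -0.   ] | after rot, travel units [2.465 5.098 3.206]
ball in crate 305 [ 0.673 -0.332  0.06 ] [ 0.71  -0.246  0.075]
```

```bash
python3 -m pendant '[{"travel":[0.31,0.64,0],"rotation":[0,0,0]},{"travel":[0.31,0.64,0],"rotation":[0,0,0]},{"travel":[0.31,0.64,0],"rotation":[0,0,0]},{"travel":[0.31,0.64,0],"rotation":[0,0,0]},{"travel":[0.31,0.64,0],"rotation":[0,0,0]},{"travel":[0.31,0.63,0],"rotation":[0,0,0]},{"travel":[0.3,0.63,0],"rotation":[0,0,0]},{"travel":[0.3,0.63,0],"rotation":[0,0,0]},{"travel":[0,0,0.6],"rotation":[0,0,0]},{"travel":[0,0,0],"rotation":[0,0,0]},{"travel":[0,0,0],"rotation":[0,0,0]}]'
python3 go.py .601 -.334 .04 -.128
```

```text
time: 46.78
position: [0.6001, -0.3331, 0.1685]
orientation: [-0.0, 0.998, -0.064, -0.0]
ft_force: [0.7, -0.1, -0.9]
opening: 0.648
grasp_force: 20.0
now [ 0.6001 -0.3331  0.1685] yaw -0.128 rot units [-0.     0.001  0.   ] | after rot, travel units [0.02  0.016 2.57 ]
```

```bash
python3 -m pendant '[{"travel":[0.01,0.01,0.7],"rotation":[0,0,0]},{"travel":[0,0,0.6],"rotation":[0,0,0]},{"travel":[0,0,0.5],"rotation":[0,0,0]},{"travel":[0,0,0.5],"rotation":[0,0,0]},{"travel":[0,0,0.26],"rotation":[0,0,0]},{"travel":[0,0,0],"rotation":[0,0,0]},{"travel":[0,0,0],"rotation":[0,0,0]}]'
python3 -m pendant '[{"travel":[0,0,0],"rotation":[0,0,0]},{"travel":[0,0,0],"rotation":[0,0,0]},{"travel":[0,0,0],"rotation":[0,0,0]},{"travel":[0,0,-0.3],"rotation":[0,0,0]},{"travel":[0,0,-0.8],"rotation":[0,0,0]},{"travel":[0,0,-0.8],"rotation":[0,0,0]},{"travel":[0,0,-0.8],"rotation":[0,0,0]},{"travel":[0,0,-0.8],"rotation":[0,0,0]},{"travel":[0,0,0],"rotation":[0,0,0]},{"travel":[0,0,0],"rotation":[0,0,0]}]' 0.48
python3 go.py .4398 -.0566 .043 -.128
```

```text
time: 47.65
position: [0.6013, -0.3344, 0.0417]
orientation: [0.0, 0.998, -0.064, 0.001]
ft_force: [0.6, 0.2, -0.7]
opening: 0.65
grasp_force: 20.0
time: 48.9
position: [0.6004, -0.3339, 0.2157]
orientation: [0.0, 0.998, -0.064, 0.0]
ft_force: [-0.7, 0.3, -0.8]
opening: 0.739
grasp_force: 0.0
now [ 0.6004 -0.3339  0.2157] yaw -0.128 rot units [ 0. -0. -0.] | after rot, travel units [-3.894 -5.09   3.454]
```

```bash
python3 -m pendant '[{"travel":[-0.49,-0.64,0],"rotation":[0,0,0]},{"travel":[-0.49,-0.64,0],"rotation":[0,0,0]},{"travel":[-0.49,-0.64,0],"rotation":[0,0,0]},{"travel":[-0.49,-0.64,0],"rotation":[0,0,0]},{"travel":[-0.49,-0.64,0],"rotation":[0,0,0]},{"travel":[-0.48,-0.63,0],"rotation":[0,0,0]},{"travel":[-0.48,-0.63,0],"rotation":[0,0,0]},{"travel":[-0.48,-0.63,0],"rotation":[0,0,0]},{"travel":[0,0,0],"rotation":[0,0,0]},{"travel":[0,0,0],"rotation":[0,0,0]}]' 0.85
python3 det.py wrist | grep ball
python3 go.py .4398 -.0566 .043 -.128
```

```text
time: 50.15
position: [0.4404, -0.057, 0.2152]
orientation: [0.0, 0.998, -0.064, -0.0]
ft_force: [0.2, 0.1, -0.3]
opening: 0.923
grasp_force: 0.0
wrist ball [ 0.4399 -0.0564  0.0426] local -0.105 -0.083 n 2609
now [ 0.4406 -0.0573  0.2152] yaw -0.128 rot units [ 0.  0. -0.] | after rot, travel units [-0.018 -0.011  3.444]
```

```bash
python3 -m pendant '[{"travel":[-0.01,-0.01,0.7],"rotation":[0,0,0]},{"travel":[0,0,0.7],"rotation":[0,0,0]},{"travel":[0,0,0.7],"rotation":[0,0,0]},{"travel":[0,0,0.7],"rotation":[0,0,0]},{"travel":[0,0,0.4],"rotation":[0,0,0]},{"travel":[0,0,0.24],"rotation":[0,0,0]},{"travel":[0,0,0],"rotation":[0,0,0]},{"travel":[0,0,0],"rotation":[0,0,0]}]'
python3 -m pendant '[{"travel":[0,0,0],"rotation":[0,0,0]},{"travel":[0,0,0],"rotation":[0,0,0]},{"travel":[0,0,0],"rotation":[0,0,0]},{"travel":[0,0,0],"rotation":[0,0,0]},{"travel":[0,0,0],"rotation":[0,0,0]},{"travel":[0,0,-0.3],"rotation":[0,0,0]},{"travel":[0,0,-0.8],"rotation":[0,0,0]},{"travel":[0,0,-0.8],"rotation":[0,0,0]},{"travel":[0,0,-0.8],"rotation":[0,0,0]},{"travel":[0,0,-0.4],"rotation":[0,0,0]},{"travel":[0,0,0],"rotation":[0,0,0]}]' -1 20
python3 go.py .641 -.294 .088 -.128
python3 - <<'E'
from h import *
c=cam('scene','s5.png'); A=cloud(c)
m=(A[...,2]>.055)&(A[...,2]<.12)&(abs(A[...,0]-.64)<.068)&(abs(A[...,1]+.316)<.068)
P=A[m]
for k in (P[:,0]>.64,P[:,0]<=.64): print(P[k].mean(0).round(3),k.sum())
E
```

```text
time: 51.2
position: [0.4403, -0.0565, 0.0439]
orientation: [0.0, 0.998, -0.064, 0.0]
ft_force: [0.6, -0.3, 0.4]
opening: 0.924
grasp_force: 0.0
time: 52.58
position: [0.4404, -0.0564, 0.1995]
orientation: [0.0, 0.998, -0.064, 0.001]
ft_force: [-0.2, 0.2, -1.1]
opening: 0.648
grasp_force: 20.0
now [ 0.4404 -0.0564  0.1995] yaw -0.128 rot units [ 0.    -0.003 -0.   ] | after rot, travel units [4.586 4.202 2.229]
[ 0.678 -0.336  0.062] 208
[ 0.599 -0.331  0.062] 189
```

View pics/s5.png

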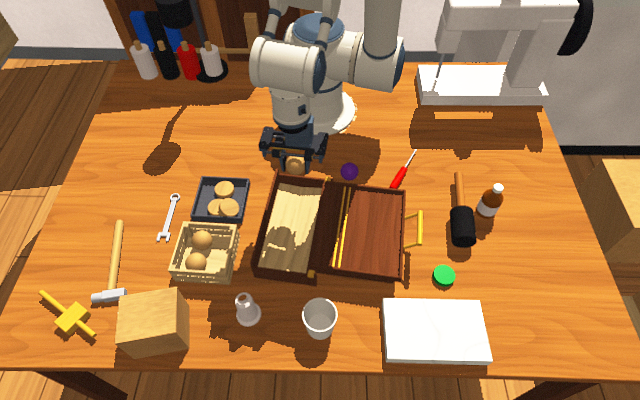

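The crate holds two balls at (203,240) and (197,262), the discs are in the tray near (225,198), and the board and trough are empty. For the third ball I turn the gripper a quarter so that the fingers clear the other two.

```bash
python3 -c "
from h import *
print(env.state()['q'].round(2))"; python3 go.py .642 -.279 .2 1.516; python3 go.py .642 -.279 .2 -1.626;
```

```text
[-0.26  0.28  1.82 -0.    1.04  1.44]
now [ 0.4398 -0.0562  0.1984] yaw -0.128 rot units [ 1.000e-03 -1.000e-03 -2.093e+00] | after rot, travel units [-4.228  4.282 -0.032]
now [ 0.4398 -0.0562  0.1984] yaw -0.128 rot units [-1.000e-03 -1.000e-03  1.907e+00] | after rot, travel units [ 4.226 -4.284 -0.032]
```

```bash
python3 -m pendant '[{"travel":[0,0,0],"rotation":[0,0,-0.21]},{"travel":[0,0,0],"rotation":[0,0,-0.21]},{"travel":[0,0,0],"rotation":[0,0,-0.21]},{"travel":[0,0,0],"rotation":[0,0,-0.21]},{"travel":[0,0,0],"rotation":[0,0,-0.21]},{"travel":[0,0,0],"rotation":[0,0,-0.21]},{"travel":[0,0,0],"rotation":[0,0,-0.21]},{"travel":[0,0,0],"rotation":[0,0,-0.21]},{"travel":[0,0,0],"rotation":[0,0,-0.21]},{"travel":[0,0,0],"rotation":[0,0,-0.2]},{"travel":[0,0,0],"rotation":[0,0,0]}]'
python3 -m pendant '[{"travel":[-0.53,0.53,0],"rotation":[0,0,0]},{"travel":[-0.53,0.53,0],"rotation":[0,0,0]},{"travel":[-0.53,0.53,0],"rotation":[0,0,0]},{"travel":[-0.53,0.53,0],"rotation":[0,0,0]},{"travel":[-0.53,0.54,0],"rotation":[0,0,0]},{"travel":[-0.53,0.54,0],"rotation":[0,0,0]},{"travel":[-0.53,0.54,0],"rotation":[0,0,0]},{"travel":[-0.52,0.54,0],"rotation":[0,0,0]},{"travel":[0,0,0.6],"rotation":[0,0,0]},{"travel":[0,0,0],"rotation":[0,0,0]},{"travel":[0,0,0],"rotation":[0,0,0]}]'
python3 go.py .642 -.279 .042 1.516
```

```text
time: 54.0
position: [0.4392, -0.0561, 0.1973]
orientation: [-0.001, 0.727, 0.686, -0.001]
ft_force: [0.1, 0.4, -1.6]
opening: 0.65
grasp_force: 20.0
time: 55.38
position: [0.6412, -0.2794, 0.1687]
orientation: [-0.0, 0.728, 0.686, -0.0]
ft_force: [-0.1, 0.2, -0.8]
opening: 0.643
grasp_force: 20.0
now [ 0.6412 -0.2794  0.1687] yaw 1.512 rot units [-0.001 -0.    -0.005] | after rot, travel units [0.008 0.015 2.534]
```

```bash
python3 -m pendant '[{"travel":[0.01,0.01,0.7],"rotation":[0,0,0]},{"travel":[0,0,0.6],"rotation":[0,0,0]},{"travel":[0,0,0.5],"rotation":[0,0,0]},{"travel":[0,0,0.4],"rotation":[0,0,0]},{"travel":[0,0,0.33],"rotation":[0,0,0]},{"travel":[0,0,0],"rotation":[0,0,0]},{"travel":[0,0,0],"rotation":[0,0,0]}]'
python3 -m pendant '[{"travel":[0,0,0],"rotation":[0,0,0]},{"travel":[0,0,0],"rotation":[0,0,0]},{"travel":[0,0,0],"rotation":[0,0,0]},{"travel":[0,0,-0.3],"rotation":[0,0,0]},{"travel":[0,0,-0.8],"rotation":[0,0,0]},{"travel":[0,0,-0.8],"rotation":[0,0,0]},{"travel":[0,0,-0.8],"rotation":[0,0,0]},{"travel":[0,0,-0.8],"rotation":[0,0,0]},{"travel":[0,0,-0.8],"rotation":[0,0,0]},{"travel":[0,0,0],"rotation":[0,0,0]},{"travel":[0,0,0],"rotation":[0,0,0]}]' 0.4
python3 - <<'E'
from h import *
c=cam('scene','s6.png'); cv2.imwrite('pics/s6c.png',cv2.resize(c['image'][150:300,140:480],None,fx=2.2,fy=2.2,interpolation=cv2.INTER_CUBIC)[:,:,::-1])
A=cloud(c); I=c['image']
m=(A[...,2]>.012)&(A[...,2]<.07)&(abs(A[...,0]-.433)<.085)&(abs(A[...,1]+.307)<.085)&(I[...,0]>140)&(A[...,2]>.03)
P=A[m]; print(P.mean(0).round(3),P.min(0).round(3),P.max(0).round(3))
m=(abs((A[...,0]-.59))<.1)&(A[...,1]>.05)&(A[...,1]<.2); print('board z',np.nanmedian(A[...,2][m]), 'bar', np.nanpercentile(A[200:260,405:430,2],98))
E
```

```text
time: 56.25
position: [0.6423, -0.2794, 0.0428]
orientation: [0.001, 0.727, 0.686, 0.0]
ft_force: [-0.9, 0.6, -0.8]
opening: 0.647
grasp_force: 20.0
time: 57.62
position: [0.6416, -0.279, 0.2572]
orientation: [0.0, 0.727, 0.687, 0.0]
ft_force: [0.5, -0.4, 0.0]
opening: 0.699
grasp_force: 0.0
[ 0.47  -0.276  0.04 ] [ 0.353 -0.33   0.03 ] [ 0.508 -0.223  0.056]
board z 0.06969696080089216 bar 0.11697800618594742
```

View pics/s6c.png

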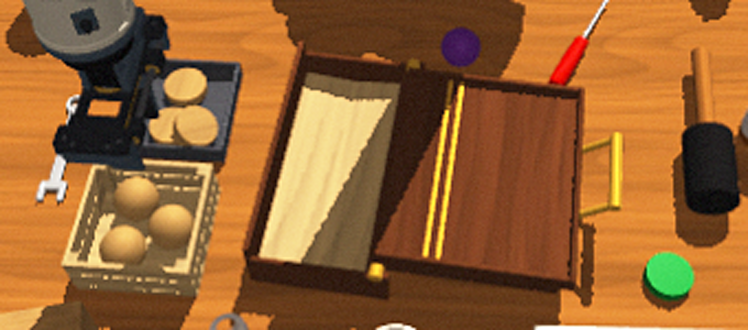

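The crate holds three balls at (135,198), (172,227) and (123,245). The tray holds three discs at (186,87), (163,127) and (196,128). The board is level and nothing is touched, so I hand in.

```bash
python3 -c "
from plant import env
print(env.job_done())"
```

```text
the job is handed in; nothing more can be done
None
```

I handed in the job at about 58 s, and it returned no verdict: all three balls are in the crate, all three discs are in the tray (one leaning on another), the board is down, and the mallet and wrench were not touched.

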